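Flip the carrier flags

TASK

The flags on the four tube carriers in the tray are out of date. With a fingertip, gently push over each flag that is wrong, so that only the carriers with all three tube places filled have their flag tipped back, away from you, with its round boss showing, and every carrier with an empty place has its flag tipped forward, towards you, boss face down. Leave the flags that are already right, the tubes and everything else alone; do not pinch or lift anything.

Things in the scene. Friction and masses are not known exactly. Their poses are not given: they have to be found in the camera images.
- tray: shallow aluminium loading tray, 118 x 236 mm, floor 4 mm thick, rim 11 mm high, fixed; origin at the centre of its underside, x from the robot's side to the far side, y along the row of carriers. Four carriers stand side by side in it, in any order, at y = -90, -30, 30 and 90 mm. Each has three tube places and one hinged flag.
- carrier_a: grey tube carrier, 104 (x) x 40 (y) mm, fixed; origin at the centre of its underside, 4 mm above the cart, axes as the tray's. Tube places at x = -36, -12, 12, y = 0 mm; top plate 40 mm high. End block at x = 28 to 52 mm, 62 mm high, with two ears to 80 mm at y = +-18 mm; between them the flag's hinge pin along y at x = 40, z = 74 mm (78 mm above the cart).
- carrier_b: grey tube carrier, 104 (x) x 40 (y) mm, fixed; origin at the centre of its underside, 4 mm above the cart, axes as the tray's. Tube places at x = -36, -12, 12, y = 0 mm; top plate 40 mm high. End block at x = 28 to 52 mm, 62 mm high, with two ears to 80 mm at y = +-18 mm; between them the flag's hinge pin along y at x = 40, z = 74 mm (78 mm above the cart).
- carrier_c: grey tube carrier, 104 (x) x 40 (y) mm, fixed; origin at the centre of its underside, 4 mm above the cart, axes as the tray's. Tube places at x = -36, -12, 12, y = 0 mm; top plate 40 mm high. End block at x = 28 to 52 mm, 62 mm high, with two ears to 80 mm at y = +-18 mm; between them the flag's hinge pin along y at x = 40, z = 74 mm (78 mm above the cart).
- carrier_d: grey tube carrier, 104 (x) x 40 (y) mm, fixed; origin at the centre of its underside, 4 mm above the cart, axes as the tray's. Tube places at x = -36, -12, 12, y = 0 mm; top plate 40 mm high. End block at x = 28 to 52 mm, 62 mm high, with two ears to 80 mm at y = +-18 mm; between them the flag's hinge pin along y at x = 40, z = 74 mm (78 mm above the cart).
- edge_a (a point): middle of the round free edge (5 mm thick) of carrier_a's flag, 40 mm from the pin; moves with the flag. The flag is a white plate 32 mm wide (y), 43 mm from pin to tip, 3 mm thick, 20 to 42 g, with a raised round boss of 17 mm on one face. Under 1 N at the edge moves it; pushed towards upright the edge rises 9 to 14 mm, so push up along its arc.
- flag_a (a joint): angle of carrier_a's flag. 0: tipped forward to the carrier's -x (robot's side), on its stop 40 degrees above horizontal, boss face down and hidden. 1.571: tipped back to +x, on its stop 50 degrees above horizontal, boss face up to the reader. Upright at 0.873; past upright it falls to its stop by its own weight and stays.
- edge_b (a point): middle of the round free edge (5 mm thick) of carrier_b's flag, 40 mm from the pin; moves with the flag. The flag is a white plate 32 mm wide (y), 43 mm from pin to tip, 3 mm thick, 20 to 42 g, with a raised round boss of 17 mm on one face. Under 1 N at the edge moves it; pushed towards upright the edge rises 9 to 14 mm, so push up along its arc.
- flag_b (a joint): angle of carrier_b's flag. 0: tipped forward to the carrier's -x (robot's side), on its stop 40 degrees above horizontal, boss face down and hidden. 1.571: tipped back to +x, on its stop 50 degrees above horizontal, boss face up to the reader. Upright at 0.873; past upright it falls to its stop by its own weight and stays.
- edge_c (a point): middle of the round free edge (5 mm thick) of carrier_c's flag, 40 mm from the pin; moves with the flag. The flag is a white plate 32 mm wide (y), 43 mm from pin to tip, 3 mm thick, 20 to 42 g, with a raised round boss of 17 mm on one face. Under 1 N at the edge moves it; pushed towards upright the edge rises 9 to 14 mm, so push up along its arc.
- flag_c (a joint): angle of carrier_c's flag. 0: tipped forward to the carrier's -x (robot's side), on its stop 40 degrees above horizontal, boss face down and hidden. 1.571: tipped back to +x, on its stop 50 degrees above horizontal, boss face up to the reader. Upright at 0.873; past upright it falls to its stop by its own weight and stays.
- edge_d (a point): middle of the round free edge (5 mm thick) of carrier_d's flag, 40 mm from the pin; moves with the flag. The flag is a white plate 32 mm wide (y), 43 mm from pin to tip, 3 mm thick, 20 to 42 g, with a raised round boss of 17 mm on one face. Under 1 N at the edge moves it; pushed towards upright the edge rises 9 to 14 mm, so push up along its arc.
- flag_d (a joint): angle of carrier_d's flag. 0: tipped forward to the carrier's -x (robot's side), on its stop 40 degrees above horizontal, boss face down and hidden. 1.571: tipped back to +x, on its stop 50 degrees above horizontal, boss face up to the reader. Upright at 0.873; past upright it falls to its stop by its own weight and stays.
- tube_1: capped sample tube, 18 mm cap, 70 mm tall, seated fast and upright in a place of one of the carriers; origin at the centre of its underside, 7 mm above the cart; the top of the cap is 77 mm above the cart.
- tube_2: capped sample tube, 18 mm cap, 70 mm tall, seated fast and upright in a place of one of the carriers; origin at the centre of its underside, 7 mm above the cart; the top of the cap is 77 mm above the cart.
- tube_3: capped sample tube, 18 mm cap, 70 mm tall, seated fast and upright in a place of one of the carriers; origin at the centre of its underside, 7 mm above the cart; the top of the cap is 77 mm above the cart.
- tube_4: capped sample tube, 18 mm cap, 70 mm tall, seated fast and upright in a place of one of the carriers; origin at the centre of its underside, 7 mm above the cart; the top of the cap is 77 mm above the cart.
- tube_5: capped sample tube, 18 mm cap, 70 mm tall, seated fast and upright in a place of one of the carriers; origin at the centre of its underside, 7 mm above the cart; the top of the cap is 77 mm above the cart.
- tube_6: capped sample tube, 18 mm cap, 70 mm tall, seated fast and upright in a place of one of the carriers; origin at the centre of its underside, 7 mm above the cart; the top of the cap is 77 mm above the cart.
- tube_7: capped sample tube, 18 mm cap, 70 mm tall, seated fast and upright in a place of one of the carriers; origin at the centre of its underside, 7 mm above the cart; the top of the cap is 77 mm above the cart.
- tube_8: capped sample tube, 18 mm cap, 70 mm tall, seated fast and upright in a place of one of the carriers; origin at the centre of its underside, 7 mm above the cart; the top of the cap is 77 mm above the cart.
- tube_9: capped sample tube, 18 mm cap, 70 mm tall, seated fast and upright in a place of one of the carriers; origin at the centre of its underside, 7 mm above the cart; the top of the cap is 77 mm above the cart.
- pot: white screw-cap specimen pot, 50 mm across, 55 mm tall, standing loose on the cart near the tray; origin at the centre of its underside. To be left alone.
- tweezers: steel tweezers, 126 x 17 x 8 mm, lying loose on the cart near the tray; origin under the middle. To be left alone.

How it is judged:
By the outcome, as a careful person would: the job done as asked, in the order asked, and still so for the second after the job is handed in, with the robot touching nothing.
It also fails if it takes over 45 s, if anything falls off the work surface, if the arm or the gripper's body presses on something with over 40 N, if the wrist force passes 120 N, or if a joint passes its speed limit or range.

ROBOT

A 6-joint arm with a two-finger parallel gripper is mounted at the origin on a cart in front of the work surface, level with it; the furniture and walls round the work are solid. World frame = base frame: x ahead of the robot, y to its left, z up, the work surface at z = 0. Lengths are in mm, angles in rad, forces in N, time in s.
With the tool pointing down it reaches from about 325 to 900 mm from the base axis. Payload 3.5 kg.
Tool frame: the origin (TCP) lies at the very end of the fingers, on their centre line; the grasp point (between the pads) lies 19 mm behind it; x points along the fingers, y is the direction in which the jaws open and shut, and the axes are right-handed (so a half turn about x gives the same grasp; the last joint's range is limited). The gripper opens to 85 mm and grips with 20 to 120 N. Pads are 22 mm wide; open, the fingers measure 114 mm over their backs; the gripper's body (76 mm by 85 mm) begins 54 mm behind the grasp point. The pads swing forward as they close: fully open they stand 13 mm farther back than shut.
Start: joints at [1.025, 0.276, -0.026, 1.268, 0, 1.467], TCP at [267.8, 564.717, 231.313] pointing down, gripper open.
Joint ranges: [-3.12, 3.12], [-0.85, 1.88], [-1.08, 1.24], [-1.95, 2.15], [-1.57, 1.53], [-3.14, 3.14]. Speed limits (rad/s): [2.57, 2.57, 3.14, 3.14, 3.14, 3.14].

INTERFACE

Orientations are given as a 3x3 rotation matrix whose columns are the frame's x, y, z axes.
In Python, from plant import arm gives the robot as it stands.
- The arm moves only by the shell command python3 -m creep 'ROWS' [FORCE]. ROWS is JSON, a list of rows, each a list of 3 entries, a list of its own where there are three numbers: the closure, from 0 (fully open) to 1 (shut), then the shift along the tool's x, y, z in m, then the turn about the tool's x in degrees. A call has 1 to 12 rows; each row is the pose to reach, as a shift and turn from the pose commanded when the call began, along the tool's axes at that moment; what a row does not reach only later rows make up. A row lasts 1/12 s, in which the tool goes at most 41.7 mm and 7.16 degrees, less where a joint would pass 70% of its speed; a pose out of reach is approached as far as the arm can. A call with a gripper value outside its range is refused whole. The fingers move at their own pace and stop on an object; FORCE is the grip in N (left out, the last holds). Time passes only in rows, so rows that repeat a pose let the fingers close. It gives the time, the measured TCP pose, the force and the opening at its end, in the units of the state.
- arm.get_obs(): the state, without advancing time (a new reading comes with each control period).
- arm.read_camera(name): name is "scene" or "side" or "wrist"; returns a dict with "image" (420x560x3 uint8, red, green, blue), "fx", "fy", "cx", "cy" (pixels), "cam_to_world" (4x4, takes a point from camera to world coordinates); the wrist camera has in their place "tool_from_camera" (4x4, takes a point from camera to tool coordinates, whose origin is the TCP and whose axes are the tool frame's). Camera axes: x right, y up, looking along -z (the intrinsics and any distortion apply to the point x, -y, -z); pixel columns grow to the right and rows downward; lengths in mm; the calibration is good to about 2 mm. The wrist camera is an equidistant fisheye: a pixel r from the principal point sees the ray r / f radians off the axis. A picture is of the moment at which its call begins: read the wrist's pose just before it. There is no depth.
- arm.hand_in(): hands the job in, once; it reports no verdict.
The state is a dict: "time_s": time; "q": joint angles; "qvel": joint speeds; "joint_torque": joint torques, N m; "position": TCP position; "eef_rot": TCP orientation; "force": force on the tool from outside, world axes, zero at the start; "ft_torque": the same for the moment, N m; "finger_gap": finger opening in mm.
Only numpy, scipy, OpenCV 4.12 (cv2) and the standard library are available. Lean on these libraries where they do the work, as an engineer would, in place of code of your own. Each camera call takes 0.05 s, during which the arm holds its last target. There are 200 camera calls.

## Working session

There is one attempt and no reset: what is moved stays moved. The work goes in short steps, Python scripts to look and compute and a shell command to move; the robot and the scene stay as the last step left them, time stands still between calls to the robot, and variables do not carry over. Pictures are saved under pics/ and viewed, about 8 in all and at most 12, crops included, and the job is handed in when it is done.

```bash
mkdir -p pics; python3 - <<'E'
from plant import arm
import cv2,numpy as np
np.set_printoptions(precision=4,suppress=True)
o=arm.get_obs();print(o['time_s'],o['position'],o['eef_rot'],o['finger_gap'])
for n in("scene","side","wrist"):
    d=arm.read_camera(n);cv2.imwrite(f"pics/{n}0.png",d["image"][:,:,::-1])
    print(n,{k:v for k,v in d.items() if k!="image"})
E
```

```text
0.0 [267.3804 564.0219 230.129 ] [[-0.0012  0.4284  0.9036]
 [-0.002   0.9036 -0.4284]
 [-1.     -0.0023 -0.0002]] 85.0676725768453
scene {'fx': 526.0509769448115, 'fy': 526.0509769448115, 'cx': 286.0408480281742, 'cy': 215.18753299632755, 'cam_to_world': array([[  -0.5833,    0.3638,   -0.7262, -261.0118],
       [  -0.8119,   -0.2882,    0.5076,  753.8527],
       [  -0.0246,    0.8857,    0.4635,  547.7439],
       [   0.    ,    0.    ,    0.    ,    1.    ]])}
side {'fx': 489.29125011067134, 'fy': 489.29125011067134, 'cx': 286.16680428543003, 'cy': 211.43942870484503, 'cam_to_world': array([[ -0.6093,  -0.6701,   0.424 , 854.631 ],
       [  0.7929,  -0.5149,   0.3258, 519.5011],
       [ -0.    ,   0.5347,   0.845 , 800.6187],
       [  0.    ,   0.    ,   0.    ,   1.    ]])}
wrist {'fx': 325.19226210127806, 'fy': 325.19226210127806, 'cx': 281.2567774782875, 'cy': 203.26033732720776, 'tool_from_camera': array([[   0.0002,    0.2916,   -0.9565, -143.9357],
       [   1.    ,    0.0003,    0.0003,   -1.1864],
       [   0.0003,   -0.9565,   -0.2916,  -74.0732],
       [   0.    ,    0.    ,    0.    ,    1.    ]])}
```

View pics/scene0.png

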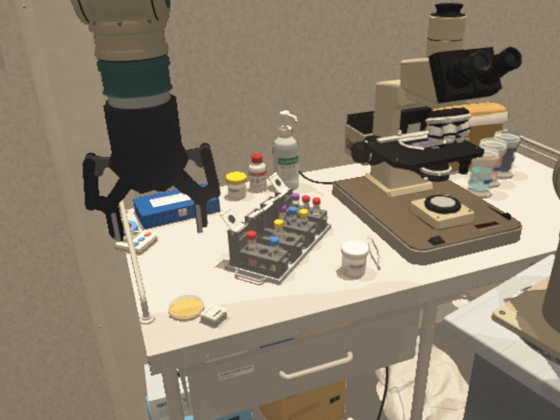

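View pics/side0.png

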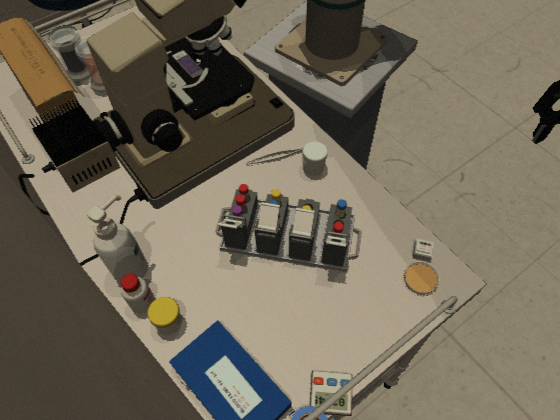

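The scene camera shows the tray around (280,235), with the pot at (355,258). The side camera shows the tray around (290,230). I'll enlarge both.

```bash
python3 - <<'E'
import cv2,numpy as np
a=cv2.imread("pics/scene0.png")[170:290,215:345];b=cv2.imread("pics/side0.png")[175:275,205:370]
f=lambda i,s:cv2.resize(i,None,fx=s,fy=s,interpolation=cv2.INTER_CUBIC)
cv2.imwrite("pics/a.png",f(a,5));cv2.imwrite("pics/b.png",f(b,4.8))
E
```

```text
(no output)
```

View pics/a.png

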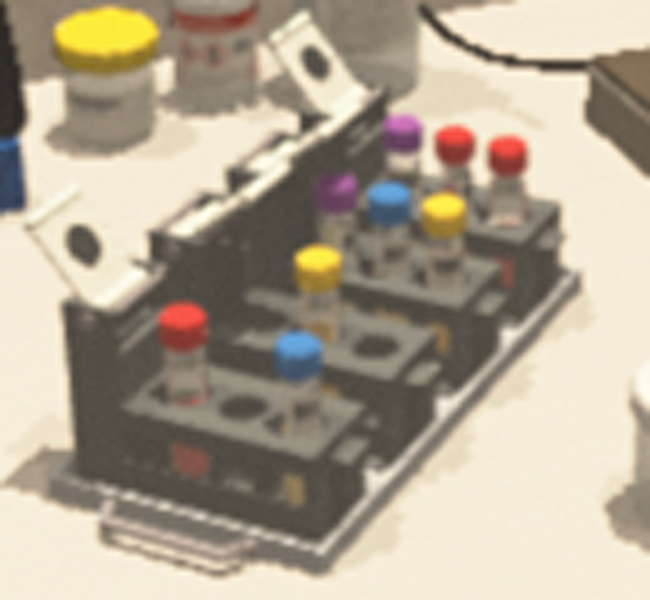

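View pics/b.png

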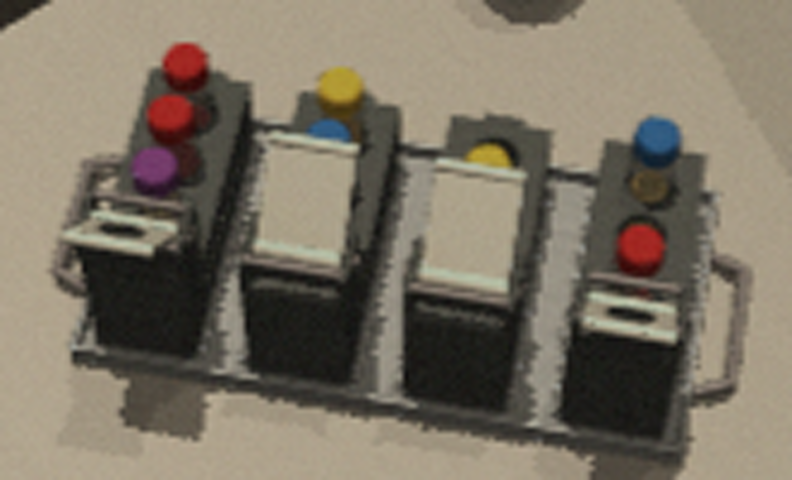

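Both views agree. I number the carriers from the +y end:

| Carrier | Tubes | Flag now | Verdict |
|---|---|---|---|
| P1 | red, empty, blue | back | wrong |
| P2 | one yellow | forward | right |
| P3 | purple, blue, yellow (full) | forward | wrong |
| P4 | full | back | right |

The tube count is 9, which matches the list. Next I fit the tray pose from the cap tops, with height left free.

```bash
cat > h.py <<'E'
import numpy as np
S=(526.051,286.041,215.188,np.array([[-0.5833,0.3638,-0.7262,-261.0118],[-0.8119,-0.2882,0.5076,753.8527],[-0.0246,0.8857,0.4635,547.7439]]))
D=(489.291,286.167,211.439,np.array([[-0.6093,-0.6701,0.424,854.631],[0.7929,-0.5149,0.3258,519.5011],[0,0.5347,0.845,800.6187]]))
def proj(c,p):
    q=c[3][:,:3].T@(np.asarray(p,float)-c[3][:,3]);return np.array([c[1]-c[0]*q[0]/q[2],c[2]+c[0]*q[1]/q[2]])
def ray(c,uv,z):
    d=c[3][:,:3]@np.array([(uv[0]-c[1])/c[0],-(uv[1]-c[2])/c[0],-1]);o=c[3][:,3];return o+d*(z-o[2])/d[2]
E
python3 - <<'E'
from h import *
from scipy.optimize import least_squares
Y={1:90,2:30,3:-30,4:-90}
# (cam, carrier, x, crop px)
a=[(1,12,183,312),(1,-36,298,343),(2,-12,318,256),(3,-12,388,193),(3,-36,443,203),(3,12,335,180),(4,12,402,126),(4,-12,455,135),(4,-36,507,146)]
b=[(1,-36,658,132),(1,12,641,238),(4,-36,186,60),(4,-12,171,110),(4,12,155,163),(3,-36,341,82)]
O=[(S,p,x,np.array([u/5+215,v/5+170])) for p,x,u,v in a]+[(D,p,x,np.array([u/4.8+205,v/4.8+175])) for p,x,u,v in b]
def P(t,x,y,z):c,s=np.cos(t[2]),np.sin(t[2]);return [t[0]+c*x-s*y,t[1]+s*x+c*y,z]
f=lambda t:np.concatenate([proj(c,P(t,x,Y[p],t[3]))-uv for c,p,x,uv in O])
r=least_squares(f,[500,400,0,77]);print(r.x,np.round(r.fun,1))
t=r.x
for p in (1,3):
    sx=1 if p==1 else -1; e=(40+25.7,108.6) if p==1 else (40-30.6,103.7)
    q=P(t,e[0],Y[p],e[1]);print(p,'edge',q,'pin',P(t,40,Y[p],78),proj(S,q),proj(D,q),[(proj(S,P(t,e[0],Y[p]+w,e[1]))-[215,170])*5 for w in(-16,16)])
print('ypot',ray(S,(236,178),50),'pot',ray(S,(354,250),55))
E
```

```text
[4.88400757e+02 2.43589354e+02 4.70644765e-01 7.69546364e+01] [-0.4  0.9 -0.1  0.3 -0.2  0.5  0.1 -0.   0.1  0.3 -0.   0.3 -0.1 -0.6
 -0.3 -0.4 -0.1 -0.5  0.2 -0.4  0.3  0.5 -0.5 -0.6 -0.4 -0.2 -0.3 -0.1
 -0.2 -0.2]
1 edge [np.float64(506.1461024484794), np.float64(353.59659307297886), 108.6] pin [np.float64(483.2403067328595), np.float64(341.94264427292444), 78] [225.06884289 212.18824847] [336.42087462 243.21287434] [array([ 74.03988192, 192.95047613]), array([ 26.02546854, 229.40507642])]
3 edge [np.float64(510.38258327404867), np.float64(221.11360461704692), 103.7] pin [np.float64(537.6556318693004), np.float64(234.98951252683935), 78] [282.7418262  194.43921672] [270.38351132 204.5717878 ] [array([357.32635104, 106.50865601]), array([319.63707927, 138.26676609])]
ypot [747.35240425 190.92429529  50.        ] pot [326.92466508 197.20484229  55.        ]
```

The fit is tight: residuals are 0.9 px or less and the cap height comes out at 76.95 mm. The predicted flag edges also land on the ones in the images. Now the moves, plus a check on the rod near the start pose.

```bash
python3 - <<'E'
from h import *
np.set_printoptions(precision=1,suppress=True)
for uv in((147,318),(125,210)):print(ray(S,uv,0),ray(S,uv,150))
for uv in((452,300),(312,415)):print(ray(D,uv,0),ray(D,uv,150))
print(proj(D,[267,564,230]))
T0=np.array([267.4,564.0]);ty=np.array([.4284,.9036]);tz=np.array([.9036,-.4284])
c,s=np.cos(.47064),np.sin(.47064)
P=lambda x,y:np.array([488.4+c*x-s*y,243.6+s*x+c*y])
for n,x,y in(("P1far",65.7+28,90),("P3near",9.4-28,-30)):
    p=P(x,y);print(n,p,'tool yz shift',(p-T0)@ty,(p-T0)@tz)
E
cat pics/wrist0.png >/dev/null
```

```text
[442.5 548.1   0. ] [249.8 604.5 150. ]
[851.5 433.1   0. ] [546.8 520.9 150. ]
[421.7 550.2   0. ] [502.8 544.5 150. ]
[721.6 467.2   0. ] [746.5 477.  150. ]
[554.6 166.6]
P1far [531.1 366.3] tool yz shift -65.66836360120686 322.9738109437647
P3near [485.4 208.4] tool yz shift -227.89313358946436 349.3355495555814
```

View pics/wrist0.png

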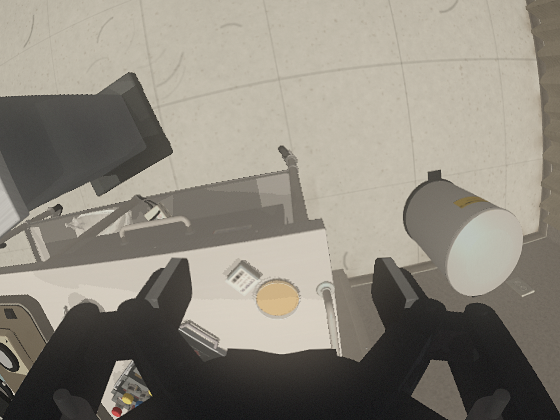

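The wrist view shows the fingers open at the table edge, with the rail low (≤60 mm) and out of the way. I'll close the jaws, move to beyond P1's flag at safe height and turn square to the tray.

```bash
python3 -m creep '[[1,[0,-0.008,0.04],-6],[1,[0,-0.016,0.08],-12],[1,[0,-0.024,0.12],-18],[1,[0,-0.032,0.16],-24],[1,[0,-0.04,0.2],-30],[1,[0,-0.048,0.24],-36],[1,[0,-0.056,0.28],-42],[1,[0,-0.062,0.31],-48],[1,[0,-0.066,0.323],-52.4],[1,[0,-0.066,0.323],-52.4],[1,[0,-0.066,0.323],-52.4],[1,[0,-0.066,0.323],-52.4]]' 20
python3 - <<'E'
from plant import arm
import cv2,numpy as np
np.set_printoptions(precision=3,suppress=True)
o=arm.get_obs();R=np.array(o['eef_rot']);p=np.array(o['position'])
c,s=np.cos(.47064),np.sin(.47064);A=np.array([[c,s],[-s,c]])
print(o['time_s'],p,o['finger_gap'],'tray',A@(p[:2]-[488.4,243.6]));print(R,o['force'])
for n in("side","scene"):cv2.imwrite(f"pics/{n}1.png",arm.read_camera(n)["image"][:,:,::-1])
a=cv2.imread("pics/side1.png")[90:290,180:420];b=cv2.imread("pics/scene1.png")[60:290,180:360]
h=500;f=lambda i:cv2.resize(i,(int(i.shape[1]*400/i.shape[0]),400),interpolation=cv2.INTER_CUBIC)
cv2.imwrite("pics/c1.png",np.hstack([f(a),f(b)]))
E
```

```text
time_s: 1.15
position: [530.5, 367.0, 230.9]
eef_rot: [[-0.001, -0.454, 0.891], [-0.0, 0.891, 0.454], [-1.0, 0.0, -0.001]]
force: [-0.5, -0.3, -0.6]
finger_gap: -0.1
1.15 [530.509 366.992 230.94 ] -0.0780994891223508 tray [93.483 90.882]
[[-0.001 -0.454  0.891]
 [-0.     0.891  0.454]
 [-1.     0.    -0.001]] [-0.482 -0.348 -0.582]
```

View pics/c1.png

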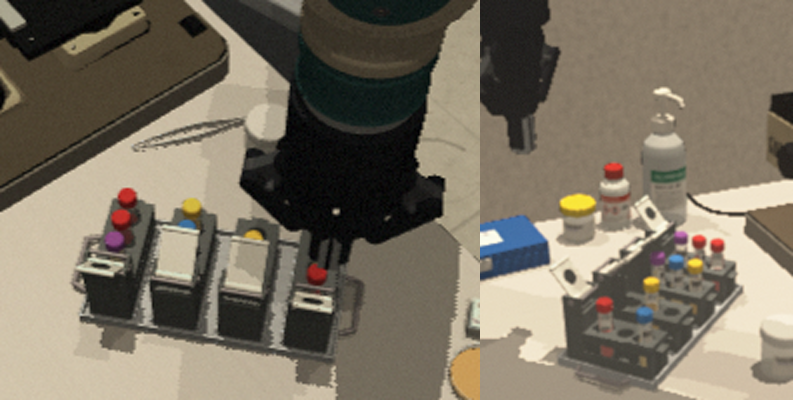

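The jaws are shut and the tool is square to the tray, at tray (93, 91), beyond P1's flag. Descend, then push along the arc.

```bash
python3 -m creep '[[1,[0.03,0,0],0],[1,[0.06,0,0],0],[1,[0.09,0,0],0],[1,[0.115,0,0],0],[1,[0.131,0,0],0],[1,[0.131,0,0],0],[1,[0.131,0,0],0],[1,[0.131,0,-0.003],0],[1,[0.131,0,-0.006],0],[1,[0.131,0,-0.009],0],[1,[0.131,0,-0.012],0],[1,[0.131,0,-0.012],0]]'
```

```text
time_s: 2.25
position: [520.4, 361.1, 101.3]
eef_rot: [[0.001, -0.454, 0.891], [0.0, 0.891, 0.454], [-1.0, 0.0, 0.001]]
force: [-0.1, 0.2, 0.3]
finger_gap: 0.0
```

```bash
python3 -m creep '[[1,[-0.002,0,-0.005],0],[1,[-0.004,0,-0.008],0],[1,[-0.006,0,-0.012],0],[1,[-0.007,0,-0.016],0],[1,[-0.008,0,-0.02],0],[1,[-0.009,0,-0.024],0],[1,[-0.009,0,-0.028],0],[1,[-0.009,0,-0.032],0],[1,[-0.009,0,-0.036],0],[1,[-0.009,0,-0.04],0],[1,[-0.009,0,-0.044],0],[1,[-0.009,0,-0.044],0]]'
python3 - <<'E'
from plant import arm
import cv2,numpy as np
o=arm.get_obs();print(np.round(o['position'],1),np.round(o['force'],2))
for n in("side","scene"):cv2.imwrite(f"pics/{n}2.png",arm.read_camera(n)["image"][:,:,::-1])
a=cv2.imread("pics/side2.png")[140:290,220:400];b=cv2.imread("pics/scene2.png")[130:290,200:360]
f=lambda i:cv2.resize(i,(int(i.shape[1]*370/i.shape[0]),370),interpolation=cv2.INTER_CUBIC)
cv2.imwrite("pics/c2.png",np.hstack([f(a),f(b)])[:,:800])
E
```

```text
time_s: 3.25
position: [480.4, 340.7, 109.1]
eef_rot: [[-0.001, -0.455, 0.891], [-0.001, 0.891, 0.455], [-1.0, -0.0, -0.001]]
force: [0.3, -0.5, 0.3]
finger_gap: 0.2
[480.4 340.7 109.1] [ 0.33 -0.54  0.26]
```

View pics/c2.png

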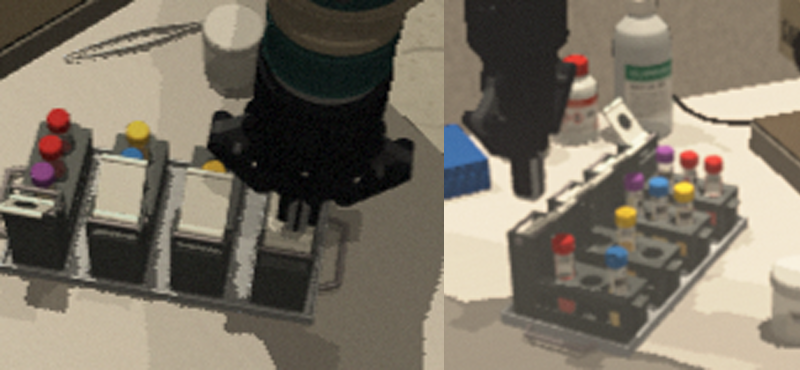

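P1's flag now lies forward, with the plate visible behind the fingers in the side view, and the contact force was negligible. Rise, then go over to the robot's side of P3's flag.

```bash
python3 -m creep '[[1,[-0.03,0,0],0],[1,[-0.06,0,0],0],[1,[-0.08,0,0],0],[1,[-0.08,-0.03,-0.015],0],[1,[-0.08,-0.06,-0.03],0],[1,[-0.08,-0.09,-0.045],0],[1,[-0.08,-0.12,-0.055],0],[1,[-0.08,-0.12,-0.055],0],[1,[-0.08,-0.12,-0.055],0]]'
python3 - <<'E'
from plant import arm
import numpy as np
o=arm.get_obs();p=np.array(o['position']);c,s=np.cos(.47064),np.sin(.47064);print(np.array([[c,s],[-s,c]])@(p[:2]-[488.4,243.6]),p[2])
E
```

```text
time_s: 4.1
position: [487.5, 208.2, 189.6]
eef_rot: [[0.001, -0.452, 0.892], [0.0, 0.892, 0.452], [-1.0, 0.0, 0.001]]
force: [0.0, 0.5, 0.0]
finger_gap: -0.1
[-16.83020057 -31.1514745 ] 189.55035448618563
```

```bash
python3 -m creep '[[1,[0.03,0,0],0],[1,[0.06,0,0],0],[1,[0.08,0,0],0],[1,[0.0945,0,0],0],[1,[0.0945,0,0],0],[1,[0.0945,0,0],0],[1,[0.0945,0,0.003],0],[1,[0.0945,0,0.006],0],[1,[0.0945,0,0.009],0],[1,[0.0945,0,0.012],0],[1,[0.0945,0,0.012],0]]'
```

```text
time_s: 5.02
position: [497.7, 214.7, 95.5]
eef_rot: [[-0.001, -0.454, 0.891], [-0.001, 0.891, 0.454], [-1.0, -0.0, -0.001]]
force: [-3.1, -2.1, 2.4]
finger_gap: -0.2
```

```bash
python3 -m creep '[[1,[-0.003,0,0.003],0],[1,[-0.006,0,0.006],0],[1,[-0.0085,0,0.01],0],[1,[-0.011,0,0.014],0],[1,[-0.0125,0,0.018],0],[1,[-0.0135,0,0.022],0],[1,[-0.0145,0,0.027],0],[1,[-0.0145,0,0.031],0],[1,[-0.0145,0,0.035],0],[1,[-0.0145,0,0.04],0],[1,[-0.0145,0,0.044],0],[1,[-0.0145,0,0.044],0]]'
```

```text
time_s: 6.02
position: [537.9, 235.2, 109.3]
eef_rot: [[0.001, -0.454, 0.891], [0.0, 0.891, 0.454], [-1.0, -0.0, 0.001]]
force: [0.1, 0.7, 0.2]
finger_gap: -0.0
```

```bash
python3 -m creep '[[1,[-0.04,0,0],0],[1,[-0.08,0,0],0],[1,[-0.115,0,-0.03],0],[1,[-0.15,0,-0.06],0],[1,[-0.15,0,-0.1],0],[1,[-0.15,0,-0.13],0],[1,[-0.15,0,-0.15],0],[1,[-0.15,0,-0.15],0],[1,[-0.15,0,-0.15],0]]'
python3 - <<'E'
from plant import arm
import cv2,numpy as np
for n in("side","scene"):cv2.imwrite(f"pics/{n}3.png",arm.read_camera(n)["image"][:,:,::-1])
a=cv2.imread("pics/side3.png")[130:290,205:370];b=cv2.imread("pics/scene3.png")[160:290,205:375]
f=lambda i:cv2.resize(i,(400,int(i.shape[0]*400/i.shape[1])),interpolation=cv2.INTER_CUBIC)
a,b=f(a),f(b);h=min(len(a),len(b));cv2.imwrite("pics/c3.png",np.hstack([a[-h:],b[-h:]]))
E
```

```text
time_s: 6.77
position: [402.6, 166.3, 259.6]
eef_rot: [[0.001, -0.454, 0.891], [0.0, 0.891, 0.454], [-1.0, -0.0, 0.001]]
force: [0.1, 0.3, 0.7]
finger_gap: 0.1
```

View pics/c3.png

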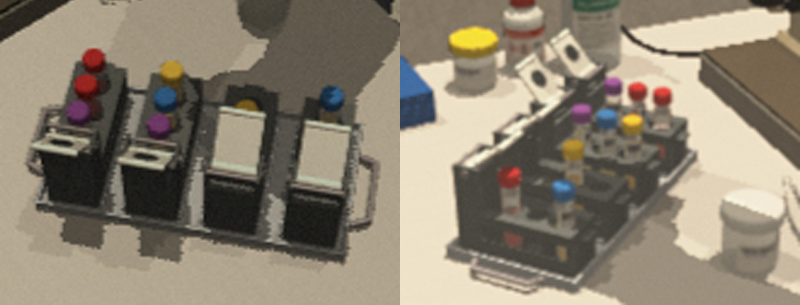

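P3 and P4, both full, now have their flags back with the boss showing. P1 and P2 are forward. The tubes, pot and tray are unchanged and the arm is clear, so I'm handing in.

```bash
python3 -c "
from plant import arm
print(arm.hand_in())"
```

```text
the job is handed in; nothing more can be done
None
```

All four flags are now right, and the job was handed in at about 7 s of the 45 s allowed. I pushed over the two wrong flags with the closed fingertips. I number the carriers from the +y end, since the pictures don't show which is carrier_a to carrier_d.

| Carrier | Tubes | Flag at start | Flag now |
|---|---|---|---|
| 1 | 2 | back (wrong) | forward, pushed |
| 2 | 1 | forward (right) | forward, not touched |
| 3 | 3 | forward (wrong) | back, boss showing, pushed |
| 4 | 3 | back (right) | back, boss showing, not touched |

- **Last check:** the final scene and side pictures, taken with the arm clear, show the flags as in the table. The tubes and the pot look unmoved. The tweezers were mostly outside those last crops, but the arm never worked down near them.
- **Forces:** the highest wrist force I read was about 4.5 N, as the fingers first touched carrier 3's flag against its stop. That is more than the 1 N needed to move it, but far below the limits. I only read forces at the end of each move.
- **Position fit:** the tray fit agreed with the pictures to within 1 pixel, and the cap height came out at 77 mm as stated. No check failed or disagreed.

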